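Shut and latch the tilt-out drawer

ROBOT

A 6-joint arm with a two-finger parallel gripper is mounted at the origin on the work surface. World frame = base frame: x ahead of the robot, y to its left, z up, the work surface at z = 0. Lengths are in mm, angles in degrees, forces in N, time in s.
With the tool pointing down it reaches from about 350 to 850 mm from the base axis. Payload 8.1 kg.
Tool frame: the origin (TCP) lies midway between the tips of the shut fingers; the grasp point (between the pads) lies 19 mm behind it; z points along the fingers, y is the line along which they close (so a half turn about z gives the same grasp; the last joint's range is limited). The gripper opens to 85 mm and grips with 20 to 120 N. Pads are 22 mm wide; open, the fingers measure 114 mm over their backs; the gripper's body (76 mm by 85 mm) begins 54 mm behind the grasp point. The pads swing forward as they close: fully open they stand 13 mm farther back than shut.
Start: joints at [63.289, 7.471, 85.268, -0, 87.261, -4.893], TCP at [222.977, 557.034, 231.292] pointing down, gripper open.
Joint ranges: [-169.43, 169.43], [-51.17, 129.36], [1.28, 143.12], [-76.62, 256.62], [0, 156.53], [-152.29, 152.29]. Speed limits (degrees/s): [136.94, 136.94, 159.86, 180, 180, 180].

INTERFACE

Orientations are given as [roll, pitch, yaw] about the fixed x, y, z axes, in that order (R = Rz(yaw) Ry(pitch) Rx(roll)).
In Python, from bench import r gives the robot as it stands. The module is installed in compiled form; this text tells all that it offers.
- The arm moves only by the tool jog_arm, never from a script. Its argument "rows" is a list of rows, each a list of 2 entries, a list of its own where there are three numbers: the shift along the tool's x, y, z in mm, then the turn, a rotation vector about the tool's x, y, z in rad. A call has 1 to 10 rows; each row is the pose to reach, as a shift and turn from the pose commanded when the call began, along the tool's axes at that moment; what a row does not reach only later rows make up. A row lasts 1/10 s, in which the tool goes at most 50 mm and 8.59 degrees, less where a joint would pass 70% of its speed; a pose out of reach is approached as far as the arm can. A call with a gripper value outside its range is refused whole. "grip" is the finger opening in mm, from 0 to 85.4, set as the call begins (left out, the last holds). The fingers move at their own pace and stop on an object; "force" is the grip in N (left out, the last holds). Time passes only in rows, so rows that repeat a pose let the fingers close. It gives the time, the measured TCP pose, the force, the opening and the grip force at its end, in the units of the state.
- r.sense(): the state, without advancing time (a new reading comes with each control period).
- r.snapshot(name): name is "scene" or "top"; returns (picture, depth): 480x640x3 uint8, blue, green, red; 480x640 float32, mm along the optical axis (not along the pixel's ray), 0 where there is no reading.
- r.camera_params(name): a dict with "fx", "fy", "cx", "cy" (pixels), "pose" (4x4, takes a point from camera to world coordinates). Camera axes: x right, y down, z forward; pixel columns grow to the right and rows downward; lengths in mm; the calibration is good to about 2 mm. A picture is of the moment at which its call begins. camera_params takes no time and is no camera call.
- r.hand_in(): hands the job in; it is judged then, once.
The state is a dict: "time": time; "joint_pos": joint angles; "qd": joint speeds; "joint_efforts": joint torques, N m; "tool_pos": TCP position; "tcp_rot": TCP orientation; "ft_force": force on the tool from outside, world axes, zero at the start; "wrist_torque": the same for the moment, N m; "finger_gap": finger opening in mm; "grip_force": force on a finger pad.
Only numpy, scipy, OpenCV 4.12 (cv2) and the standard library are available. Lean on these libraries where they do the work, as an engineer would, in place of code of your own. Each camera call takes 0.05 s, during which the arm holds its last target. There are 200 camera calls.

TASK

Close up the little acrylic drawer: with the fingertips push the tipped-out drawer fully home, and then flip the red-handled lever on top of its case towards the front, past centre, so that it snaps over and its hook comes down in front of the closed drawer. Only push, gently, without pinching or forcing anything; pick nothing up, leave the other things on the shelf where they are, and finish with the hand clear.

Things in the scene. Friction and masses are not known exactly. Their poses are not given: they have to be found in the camera images.
- unit: Case of the drawer unit: clear acrylic box with aluminium edge strips and dark wood floor, 130 deep (x) x 200 wide (y) x 130 high, fixed to the shelf. Origin: centre of its underside, on the cork. Its own -x points out of its front (roughly at the robot), z up. The roof is 130 above the origin.
- drawer (a joint): Tilt of the drawer, rad: 0 fully shut, grows to 0.85 as its top tips out towards the unit's -x. Hinge along y, 63 in front of the unit's origin, 8 up; stiff, it stays where left; 1 to 3 N at the top edge moves it. Front panel 190 wide, 118 high from the hinge, 4 thick (6 at the aluminium strip along its top). Shut, its face stands 69 in front of the origin and its top 126 up.
- drawer_edge (a point): Middle of the top front edge of the drawer's front panel (the outer edge of the aluminium strip), moving with the drawer.
- latch (a joint): Lever angle, rad: 0 released (red handle leans 35 deg backward, hook raised), 0.61 centre (handle upright), 1.22 latched (handle leans 35 deg forward, hook level, its lip down in front of the drawer). Sprung over centre: a level push on the handle meets up to 10 N, falling to nothing at 0.61; past that it snaps to the other end by itself. Latched early, the hook bars the drawer from shutting.
- latch_pivot (a point): Pivot of the lever, axis along the unit's y, at the middle of the roof's front: 45 in front of the unit's origin, 142 up. Its steel bracket is 30 wide (y) and reaches from 58 in front to 12 behind the origin, up to 149 (ears at the pivot) and 148 (spring strut behind it).
- latch_tip (a point): Free end of the lever's handle, in its middle, 52 from the pivot. The outer 28 is a red plastic grip 24 wide (y) and 10 thick; nearer the pivot it is a steel strip 16 wide and 5 thick. The hook arm (16 wide, 30 long, 24 lip) is one piece with the handle, 55 deg ahead of it.
- tracker: White plastic tracker disc, 36 across, 8 thick, lying loose on the roof of the drawer unit in its rear (+x, -y) corner. Origin: centre of its underside. Leave alone.
- cone: White ceramic ring cone, foot 52 across, 74 high, standing beside the drawer unit on its +y side. Origin: centre of its underside. Leave alone.
- buds: White earbud case 46 x 56 x 22 high beside the drawer unit on its -y side. Origin: centre of its underside. Leave alone.
- brick: Silver laptop charger brick 95 x 58 x 28 high. Origin: centre of its underside. Leave alone.
- stand: Aluminium tablet stand folded flat, 110 x 100 x 24 high. Origin: centre of its underside. Leave alone.
- glasses: Black glasses case 62 x 160 x 42 high. Origin: centre of its underside. Leave alone.
- dish: Blue ceramic key dish, 110 across, 32 high. Origin: centre of its underside. Leave alone.
There are look-alikes about, which are no part of the job. Leave any purple, turquoise or yellow look-alike of the unit alone.

How it is judged (in metres and radians):
On the way, in this order (a step that is already met when the one before it is completed fails the run):
1. the drawer is pushed fully shut while the lever still stands released (value of joint drawer below 0.03 rad and value of joint latch below 0.2 rad), for 0.2 s.
2. the lever has snapped over to the latched end with the drawer shut (value of joint latch above 1.12 rad and value of joint drawer below 0.04 rad), for 0.2 s.
At the end, for the whole second after the job is handed in: The drawer is shut (within 0.04 rad, about 5 mm at its top edge), the lever rests at its latched end (above 1.12 of 1.22 rad), both at rest; every other thing is within 15 mm of where it began and the ring cone stands upright (all of step 2 and value of joint latch below 1.3 rad and velocity of joint latch between -0.1 and 0.1 rad/s and velocity of joint drawer between -0.1 and 0.1 rad/s and distance of each of tracker, cone, buds, brick, stand, glasses, dish from where it was at the start of the episode below 0.015 m and angle between cone's own z axis and vertical below 0.2 rad); the robot touches nothing.
It fails at once if the drawer unit, its drawer or its lever is pinched or forced (over 35 N from the fingers) (contact force between the fingers and unit above 35 N).
It fails at once if one of the other things is shifted by more than 15 mm or lifted (distance of any of tracker, cone, buds, brick, stand, glasses, dish from where it was at the start of the episode above 0.015 m).
It fails at once if the ring cone is tipped over (angle between cone's own z axis and vertical above 0.35 rad).
It also fails if it takes over 42 s, if anything falls off the work surface, if the arm or the gripper's body presses on something with over 40 N, if the wrist force passes 120 N, or if a joint passes its speed limit or range.

## Working session

There is one attempt and no reset: what is moved stays moved. The work goes in short steps, Python scripts to look and compute and a tool call to move; the robot and the scene stay as the last step left them, time stands still between calls to the robot, and variables do not carry over. Pictures are saved under pics/ and viewed, at most 10 in all, crops included, and the job is handed in when it is done.

Besides the shell and the picture viewer there is one more tool, called after ">>>" by a JSON object that holds its "name" and its "arguments", one argument or row to a line. jog_arm: Moves the arm, as the interface text tells. Its arguments: {"type":"object","properties":{"rows":{"type":"array"},"grip":{"type":"number"},"force":{"type":"number"}},"required":["rows"]}

```bash
mkdir -p pics; python3 - <<'E'
from bench import r
import cv2,numpy as np
for n in("scene","top"):
    p,d=r.snapshot(n);cv2.imwrite(f"pics/{n}0.png",p);np.save(f"{n}0.npy",d)
    c=r.camera_params(n);print(n,c["fx"],c["cx"],c["cy"],np.round(c["pose"],3).tolist())
s=r.sense();print(s["time"],s["tool_pos"],s["tcp_rot"],s["finger_gap"])
E
```

```text
scene 484.6569205634662 322.1552597216912 240.97165978610866 [[-0.22, 0.8, -0.558, 1133.68], [0.976, 0.185, -0.119, 137.297], [0.008, -0.57, -0.821, 1123.638], [0.0, 0.0, 0.0, 1.0]]
top 468.0571759413257 311.80547594341465 234.9177087160169 [[-0.006, -0.997, 0.075, 403.642], [-1.0, 0.005, -0.004, -8.418], [0.004, -0.075, -0.997, 1178.556], [0.0, 0.0, 0.0, 1.0]]
0.1 [222.76783942 556.58800838 230.34887947] [-1.79906116e+02 -6.50490191e-03  1.58181258e+02] 85.55070486032483
```

View pics/scene0.png

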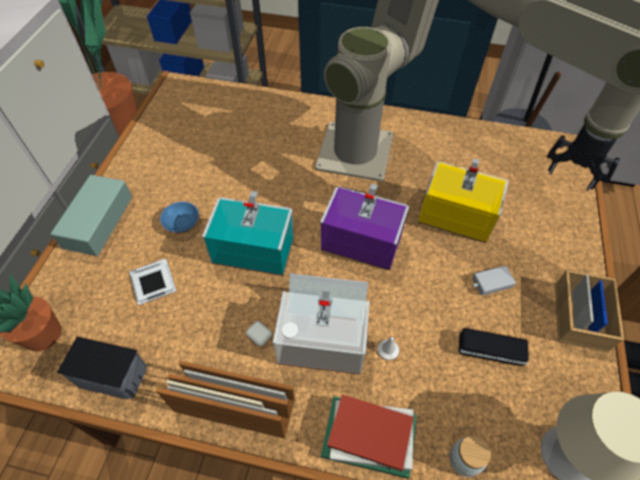

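View pics/top0.png

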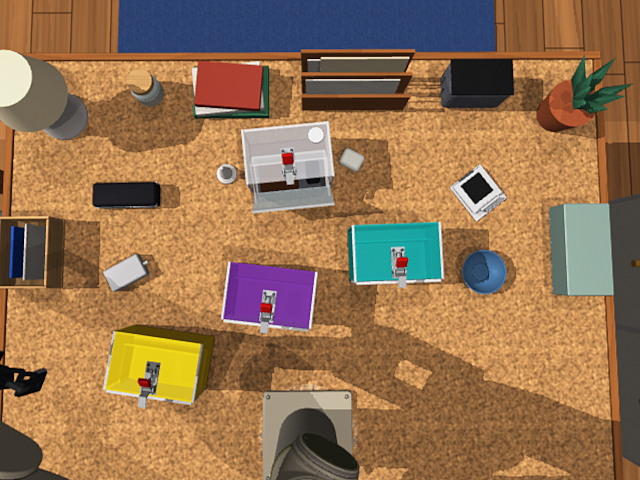

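The target is the clear unit, in the top view at about (288,165), with its drawer tipped out toward the robot (edge at row ~205) and the red handle at (288,157). I'll zoom in on it.

```bash
python3 - <<'E'
import cv2,numpy as np
a=cv2.imread("pics/top0.png")[110:220,225:365];b=cv2.imread("pics/scene0.png")[265:380,260:400]
f=lambda i:cv2.resize(i,(560,int(i.shape[0]*4)),interpolation=cv2.INTER_CUBIC)
cv2.imwrite("pics/a.png",f(a));cv2.imwrite("pics/b.png",f(b))
E
```

```text
(no output)
```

View pics/a.png

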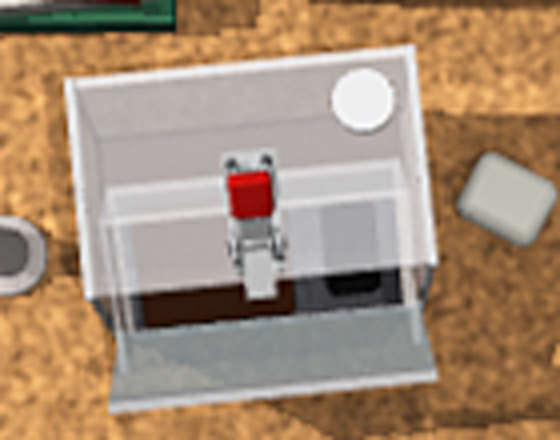

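View pics/b.png

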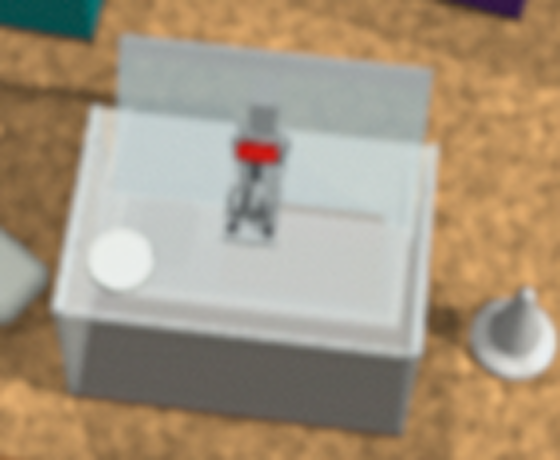

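Top view: roof corners at crop (70,80), (412,48), (435,265), (90,297); drawer edge runs (110,410)–(437,380). Scene view: the lever stands released. I'll fit the unit pose and the tilt from these corners.

```bash
cat > h.py <<'E'
import numpy as np
from scipy.optimize import least_squares
from scipy.spatial.transform import Rotation as R
from bench import r
def proj(n,P):
    c=r.camera_params(n);q=(np.array(P)-c["pose"][:3,3])@c["pose"][:3,:3]
    return np.c_[c["fx"]*q[:,0]/q[:,2]+c["cx"],c["fy"]*q[:,1]/q[:,2]+c["cy"]]
def W(u,L):
    c,s=np.cos(u[2]),np.sin(u[2]);L=np.array(L,float)
    return np.c_[u[0]+c*L[:,0]-s*L[:,1],u[1]+s*L[:,0]+c*L[:,1],L[:,2]]
def pts(t):
    x=-63-6*np.cos(t)-118*np.sin(t);z=8+118*np.cos(t)-6*np.sin(t)
    return [[65,100,130],[65,-100,130],[-65,-100,130],[-65,100,130],[x,95,z],[x,-95,z]]
E
python3 - <<'E'
from h import *
A=np.array([[70,80],[412,48],[435,265],[90,297],[110,410],[437,380]])/4+[225,110]
B=np.array([[55,312],[418,350]])/4+[260,265]  # scene: rear roof corners approx
B=np.array([[418,352],[55,312],[95,108],[437,148],[432,70],[120,38]])/4+[260,265]
def f(u,s=1):
    P=W(u,pts(u[3]));return np.r_[(proj("top",P)-A).ravel(),(proj("scene",P)-B).ravel()]
o=least_squares(f,[650,50,0,.5],x_scale=[100,100,1,1]);u=o.x
print(u,np.round(o.fun.reshape(-1,2),1).tolist());np.save("u.npy",u)
print("edge",W(u,pts(u[3]))[4:].mean(0),"shut",W(u,[[-69,0,126]]))
t=np.radians(35);print("pivot",W(u,[[-45,0,142]]),"tip",W(u,[[-45+52*np.sin(t),0,142+52*np.cos(t)]]))
print("tracker",W(u,[[40,-75,130]]))
E
```

```text
[6.71453401e+02 4.13446437e+01 9.49703362e-02 5.11581248e-01] [[-1.2, -1.1], [0.3, -1.6], [0.5, -0.0], [-1.1, 0.7], [-0.3, 0.0], [0.1, -0.7], [0.2, 1.0], [-0.7, -0.3], [-0.5, -1.4], [-0.2, -1.5], [-0.0, -0.3], [0.1, -1.1]]
edge [546.02167649  29.39640723 107.95529556] shut [[602.76433492  34.80153664 126.        ]]
pivot [[626.65618387  37.07739996 142.        ]] tip [[656.34775395  39.90572671 184.5959063 ]]
tracker [[718.38522178 -29.52427872 130.        ]]
```

```bash
cat >> h.py <<'E'
def go(L,yaw=True,u=None):
    u=np.load("u.npy");s=r.sense();t=W(u,[L])[0];Rc=R.from_euler("xyz",s["tcp_rot"],degrees=True)
    G=R.from_euler("xyz",[180,0,180+np.degrees(u[2])],degrees=True)
    print(L,"shift",np.round(Rc.inv().apply(t-s["tool_pos"]),1),"turn",np.round((Rc.inv()*G).as_rotvec(),3))
def loc():
    u=np.load("u.npy");s=r.sense();d=s["tool_pos"]-[u[0],u[1],0];c,w=np.cos(u[2]),np.sin(u[2])
    print(s["time"],"local",np.round([c*d[0]+w*d[1],-w*d[0]+c*d[1],d[2]],1),s["ft_force"],s["finger_gap"])
E
python3 -c "
from h import *
go([-170,60,230]);go([-170,60,95])"
```

```text
[-170, 60, 230] shift [-429.4 -336.1    0.9] turn [-0.002 -0.001 -0.476]
[-170, 60, 95] shift [-429.5 -335.9  135.9] turn [-0.002 -0.001 -0.476]
```

>>> {"name": "jog_arm", "arguments": {
  "rows": [
    [[-40, -31, 0], [0, 0, -0.05]],
    [[-75, -59, 0], [0, 0, -0.1]],
    [[-110, -86, 0], [0, 0, -0.15]],
    [[-145, -113, 0], [0, 0, -0.2]],
    [[-180, -141, 0], [0, 0, -0.25]],
    [[-215, -168, 0], [0, 0, -0.3]],
    [[-250, -196, 0], [0, 0, -0.35]],
    [[-285, -223, 0], [0, 0, -0.4]],
    [[-315, -246, 0], [0, 0, -0.44]],
    [[-340, -266, 0], [0, 0, -0.476]]
  ],
  "grip": 0
}}

```text
time: 1.1
tool_pos: [440.3, 181.7, 231.0]
tcp_rot: [-180.0, -0.0, -174.5]
ft_force: [0.8, 1.5, 0.1]
finger_gap: -0.1
grip_force: 0.0
```

```bash
python3 -c "
from h import *
loc();go([-170,60,230]);go([-170,60,95])"
```

```text
1.1 local [-216.8  161.6  231. ] [0.77874333 1.47840511 0.09211583] -0.07772280107946253
[-170, 60, 230] shift [ -46.7 -101.7    1. ] turn [-0.    -0.     0.001]
[-170, 60, 95] shift [ -46.8 -101.6  136. ] turn [-0.    -0.     0.001]
```

>>> {"name": "jog_arm", "arguments": {
  "rows": [
    [[-15, -30, 0], [0, 0, 0]],
    [[-30, -65, 0], [0, 0, 0]],
    [[-46, -101, 5], [0, 0, 0]],
    [[-46, -101, 40], [0, 0, 0]],
    [[-46, -101, 80], [0, 0, 0]],
    [[-46, -101, 115], [0, 0, 0]],
    [[-46, -101, 136], [0, 0, 0]],
    [[-46, -101, 136], [0, 0, 0]],
    [[-46, -101, 136], [0, 0, 0]]
  ]
}}

```text
time: 2.0
tool_pos: [494.9, 87.5, 95.4]
tcp_rot: [180.0, -0.1, -174.5]
ft_force: [-0.5, 0.6, 0.6]
finger_gap: 0.0
grip_force: 0.0
```

```bash
python3 - <<'E'
from h import *
import cv2
loc();go([-82,60,95]);p,_=r.snapshot("scene");cv2.imwrite("pics/c.png",cv2.resize(p[220:380,230:430],(800,640))[:600])
E
```

```text
2.0 local [-171.4   62.7   95.4] [-0.50282815  0.62052303  0.58059139] 0.033719382703241964
[-82, 60, 95] shift [-89.4  -2.7   0.3] turn [ 0.    -0.001  0.   ]
```

View pics/c.png

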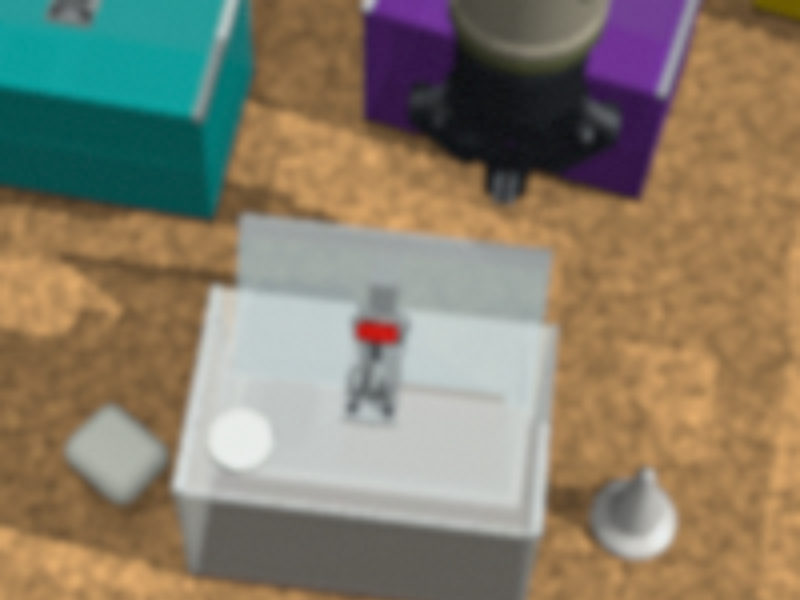

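The hand is in front of the drawer, fingertip at (505,185), and the drawer and lever are unchanged. The knuckles are wide, so I'll push nearer the drawer's +y end to keep clear of the hook.

>>> {"name": "jog_arm", "arguments": {
  "rows": [
    [[-10, 8, -3], [0, 0, 0]],
    [[-25, 15, -5], [0, 0, 0]],
    [[-32, 15, -5], [0, 0, 0]],
    [[-38, 15, -6], [0, 0, 0]],
    [[-44, 15, -7], [0, 0, 0]],
    [[-50, 15, -8], [0, 0, 0]],
    [[-56, 15, -9], [0, 0, 0]],
    [[-62, 15, -10], [0, 0, 0]],
    [[-68, 15, -11], [0, 0, 0]],
    [[-74, 15, -12], [0, 0, 0]]
  ]
}}

```text
time: 3.05
tool_pos: [567.9, 109.5, 107.3]
tcp_rot: [-180.0, -0.0, -174.5]
ft_force: [-0.0, -0.7, 0.0]
finger_gap: 0.3
grip_force: 0.1
```

```bash
python3 - <<'E'
from h import *
import cv2
loc();p,_=r.snapshot("top");cv2.imwrite("pics/d.png",cv2.resize(p[100:250,210:380],(680,600)))
E
```

```text
3.05 local [-96.6  77.7 107.3] [-0.02172196 -0.6701808   0.04807641] 0.2663612810932408
```

View pics/d.png

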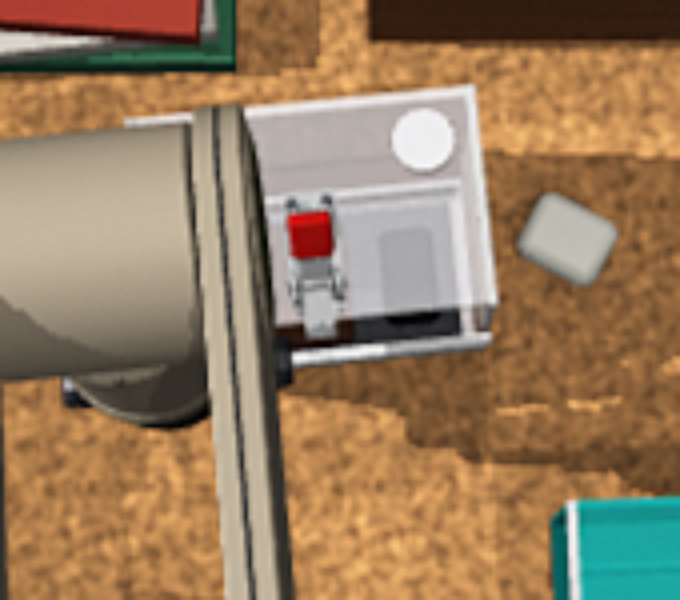

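The drawer has followed to a small opening, with its edge along row ~345. The hook at (320,320) clears the knuckle at (285,365). I'll push on slowly.

>>> {"name": "jog_arm", "arguments": {
  "rows": [
    [[-2, 0, 0], [0, 0, 0]],
    [[-4, 0, 0], [0, 0, 0]],
    [[-6, 0, 0], [0, 0, 0]],
    [[-8, 0, 0], [0, 0, 0]],
    [[-10, 0, 0], [0, 0, 0]],
    [[-11, 0, 0], [0, 0, 0]],
    [[-12, 0, 0], [0, 0, 0]],
    [[-13, 0, 0], [0, 0, 0]],
    [[-13, 0, 0], [0, 0, 0]]
  ]
}}

```text
time: 4.0
tool_pos: [580.4, 110.7, 107.3]
tcp_rot: [-180.0, 0.0, -174.5]
ft_force: [0.2, -0.7, 0.3]
finger_gap: 0.1
grip_force: 0.0
```

>>> {"name": "jog_arm", "arguments": {
  "rows": [
    [[-1, 0, 0], [0, 0, 0]],
    [[-1, 0, 0], [0, 0, 0]],
    [[-1, 0, 0], [0, 0, 0]]
  ]
}}

```text
time: 4.3
tool_pos: [581.3, 110.8, 107.3]
tcp_rot: [-180.0, -0.0, -174.5]
ft_force: [-0.4, -0.4, 0.4]
finger_gap: 0.1
grip_force: 0.0
```

>>> {"name": "jog_arm", "arguments": {
  "rows": [
    [[-1, 0, 0], [0, 0, 0]],
    [[-1, 0, 0], [0, 0, 0]],
    [[-1, 0, 0], [0, 0, 0]]
  ]
}}

```text
time: 4.6
tool_pos: [582.3, 111.0, 107.3]
tcp_rot: [180.0, -0.0, -174.5]
ft_force: [-0.5, -0.6, 0.6]
finger_gap: 0.3
grip_force: 0.0
```

>>> {"name": "jog_arm", "arguments": {
  "rows": [
    [[-1, 0, 0], [0, 0, 0]],
    [[-1, 0, 0], [0, 0, 0]]
  ]
}}

```text
time: 4.8
tool_pos: [583.0, 111.0, 107.2]
tcp_rot: [180.0, -0.0, -174.5]
ft_force: [-2.1, 1.1, 1.5]
finger_gap: 0.3
grip_force: 1.3
```

>>> {"name": "jog_arm", "arguments": {
  "rows": [
    [[-1, 0, 0], [0, 0, 0]],
    [[-1, 0, 0], [0, 0, 0]]
  ]
}}

```text
time: 5.0
tool_pos: [583.1, 111.1, 107.2]
tcp_rot: [-180.0, -0.2, -174.5]
ft_force: [-7.7, -1.2, 4.3]
finger_gap: -0.3
grip_force: 4.3
```

>>> {"name": "jog_arm", "arguments": {
  "rows": [
    [[-1, 0, 0], [0, 0, 0]],
    [[-1, 0, 0], [0, 0, 0]]
  ]
}}

```text
time: 5.2
tool_pos: [583.1, 111.1, 107.1]
tcp_rot: [-180.0, -0.3, -174.5]
ft_force: [-14.6, -1.8, 9.9]
finger_gap: -0.0
grip_force: 7.0
```

Firm stop at 15 N, so the drawer is home. I'll back off, rise and look.

>>> {"name": "jog_arm", "arguments": {
  "rows": [
    [[3, 0, 0], [0, 0, 0]],
    [[15, 0, 0], [0, 0, 0]],
    [[40, 0, 0], [0, 0, 0]],
    [[45, 0, -20], [0, 0, 0]],
    [[45, 0, -60], [0, 0, 0]],
    [[45, 0, -100], [0, 0, 0]],
    [[45, 0, -140], [0, 0, 0]],
    [[45, 0, -150], [0, 0, 0]]
  ]
}}

```text
time: 6.0
tool_pos: [543.1, 107.2, 263.6]
tcp_rot: [180.0, 0.5, -174.5]
ft_force: [0.8, -0.1, 1.2]
finger_gap: -0.0
grip_force: 0.0
```

```bash
python3 - <<'E'
from h import *
import cv2
loc();go([30,0,257]);p,_=r.snapshot("scene");cv2.imwrite("pics/e.png",cv2.resize(p[260:380,250:410],(800,600),interpolation=cv2.INTER_CUBIC))
u=np.load("u.npy")
print((proj("scene",W(u,pts(0)))-[250,260])*5)
E
```

```text
6.0 local [-121.5   77.8  263.6] [ 0.80000908 -0.10250928  1.20639302] -0.013042941981304663
[30, 0, 257] shift [-151.4  -77.8    8. ] turn [0.   0.01 0.  ]
[[573.5206424  469.89746633]
 [115.21782027 413.26499322]
 [166.47234537 152.86168656]
 [595.11491002 202.67845343]
 [584.19500458 197.84444432]
 [178.98043826 150.78982825]]
```

View pics/e.png

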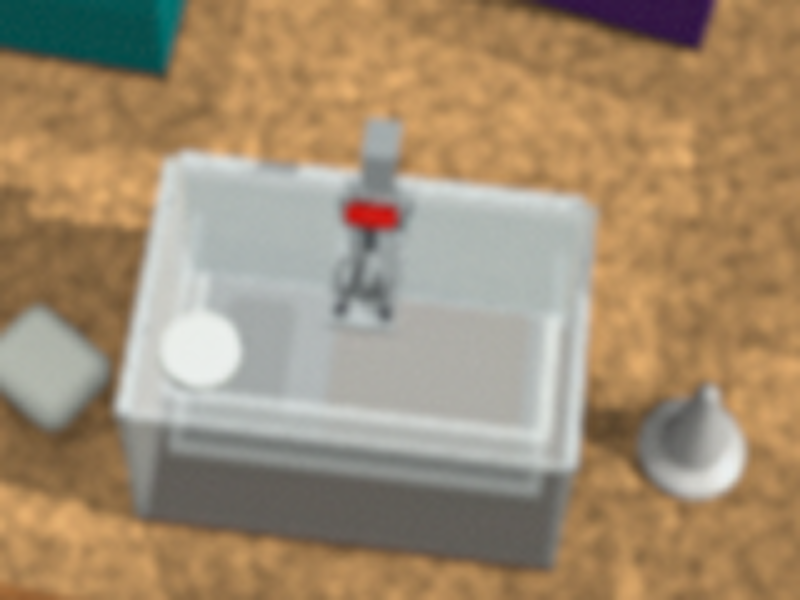

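The drawer is flush: its edge lies on the roof's front strip from (178,152) to (585,198), as predicted for shut. The lever is still released with red at (372,215). Next I'll move behind the handle, from above.

>>> {"name": "jog_arm", "arguments": {
  "rows": [
    [[-40, -21, 0], [0, 0, 0]],
    [[-80, -41, 0], [0, 0, 0]],
    [[-115, -60, 0], [0, 0, 0]],
    [[-140, -73, 0], [0, 0, 0]],
    [[-150, -78, 0], [0, 0, 0]],
    [[-150, -78, 30], [0, 0, 0]],
    [[-150, -78, 60], [0, 0, 0]],
    [[-150, -78, 85], [0, 0, 0]],
    [[-150, -78, 90], [0, 0, 0]],
    [[-150, -78, 90], [0, 0, 0]]
  ]
}}

```text
time: 7.05
tool_pos: [695.9, 43.6, 164.8]
tcp_rot: [180.0, -0.2, -174.5]
ft_force: [-0.4, -0.8, 0.7]
finger_gap: 0.1
grip_force: 0.0
```

```bash
python3 - <<'E'
from h import *
import cv2
loc();go([-5,0,168]);go([-33,0,168])
u=np.load("u.npy");t=np.radians(35);print((proj("scene",W(u,[[-45+38*np.sin(t),0,142+38*np.cos(t)]]))-[250,260])*5)
E
```

```text
7.05 local [ 2.460e+01 -1.000e-01  1.648e+02] [-0.38288666 -0.82966953  0.67281281] 0.0949596167908822
[-5, 0, 168] shift [29.6  0.1 -3.1] turn [ 0.    -0.004  0.   ]
[-33, 0, 168] shift [57.6  0.1 -3. ] turn [ 0.    -0.004  0.   ]
[[369.29208261 214.27289033]]
```

>>> {"name": "jog_arm", "arguments": {
  "rows": [
    [[10, 0, -3], [0, 0, 0]],
    [[20, 0, -3], [0, 0, 0]],
    [[26, 0, -3], [0, 0, 0]],
    [[29, 0, -3], [0, 0, 0]],
    [[32, 0, -3], [0, 0, 0]],
    [[35, 0, -3], [0, 0, 0]],
    [[38, 0, -3], [0, 0, 0]],
    [[40, 0, -3], [0, 0, 0]]
  ]
}}

```text
time: 7.85
tool_pos: [661.4, 39.9, 174.9]
tcp_rot: [-180.0, 0.6, -174.5]
ft_force: [7.1, 1.2, 5.6]
finger_gap: -0.2
grip_force: 3.9
```

>>> {"name": "jog_arm", "arguments": {
  "rows": [
    [[3, 0, 0], [0, 0, 0]],
    [[6, 0, 0], [0, 0, 0]],
    [[9, 0, 0], [0, 0, 0]],
    [[11, 0, 0], [0, 0, 0]],
    [[13, 0, 0], [0, 0, 0]]
  ]
}}

```text
time: 8.35
tool_pos: [644.0, 38.5, 170.0]
tcp_rot: [180.0, -0.1, -174.5]
ft_force: [1.0, 0.7, 1.1]
finger_gap: -0.2
grip_force: 0.4
```

>>> {"name": "jog_arm", "arguments": {
  "rows": [
    [[2, 0, 0], [0, 0, 0]],
    [[4, 0, 0], [0, 0, 0]],
    [[5, 0, 0], [0, 0, 0]]
  ]
}}

```text
time: 8.65
tool_pos: [638.8, 38.0, 169.7]
tcp_rot: [180.0, -0.1, -174.5]
ft_force: [-0.3, 0.0, 0.4]
finger_gap: 0.0
grip_force: 0.0
```

>>> {"name": "jog_arm", "arguments": {
  "rows": [
    [[-20, 0, 0], [0, 0, 0]],
    [[-40, 0, -10], [0, 0, 0]],
    [[-40, 0, -50], [0, 0, 0]],
    [[-40, 0, -90], [0, 0, 0]],
    [[0, 40, -110], [0, 0, 0]],
    [[45, 65, -110], [0, 0, 0]],
    [[90, 85, -110], [0, 0, 0]],
    [[135, 100, -110], [0, 0, 0]],
    [[150, 110, -110], [0, 0, 0]],
    [[150, 110, -110], [0, 0, 0]]
  ]
}}

```text
time: 9.65
tool_pos: [477.2, 134.6, 280.6]
tcp_rot: [180.0, 0.0, -174.4]
ft_force: [1.0, 0.3, 0.8]
finger_gap: -0.1
grip_force: 0.0
```

```bash
python3 - <<'E'
from h import *
import cv2
loc();p,_=r.snapshot("scene");cv2.imwrite("pics/f.png",cv2.resize(p[260:380,250:410],(800,600),interpolation=cv2.INTER_CUBIC))
E
```

```text
9.65 local [-184.5  111.2  280.6] [0.98504727 0.27347067 0.84049859] -0.06808346600190195
```

View pics/f.png

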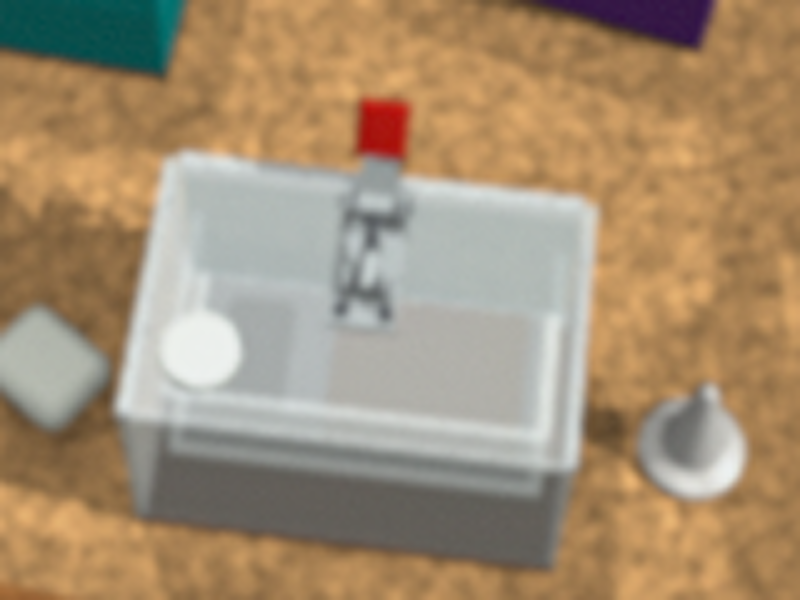

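The handle now leans forward with red at (383,128), the drawer is flush, and the tracker and cone haven't moved. I'll check the lever angle numerically, then hand in.

```bash
python3 - <<'E'
from h import *
u=np.load("u.npy")
P=lambda a,l:(proj("scene",W(u,[[-45+l*np.sin(.61-a),0,142+l*np.cos(.61-a)]]))-[250,260])*5
e=[np.linalg.norm(P(a,38)[0]-[383,130]) for a in(.9,1.0,1.1,1.22)];print(e)
if np.argmin(e)>=2: print(r.hand_in())
E
```

```text
[np.float64(14.312695087497668), np.float64(8.741627088310704), np.float64(4.068715876802871), np.float64(2.4316412137528105)]
the job is handed in; nothing more can be done
None
```

The drawer is pushed fully shut, the lever is flipped over to its latched end, nothing else in the last view had moved, the hand is clear, and the job was handed in at about 10 s; no verdict came back.

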